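# Hang the work light and hold the gear case flap open at its mark

### The arm

A 6-joint arm with a two-finger parallel gripper is mounted at the origin on the work surface. World frame = base frame: x ahead of the robot, y to its left, z up, the work surface at z = 0. Lengths are in mm, angles in rad, forces in N, time in s.
With the tool pointing down it reaches from about 350 to 875 mm from the base axis. Payload 4.2 kg.
Tool frame: the origin (TCP) lies between the finger pads; the fingertips stand 25 mm ahead of it and the grasp point (between the pads) lies 6 mm ahead of it; z points along the fingers, y is the line along which they close (so a half turn about z gives the same grasp; the last joint's range is limited). The gripper opens to 85 mm and grips with 20 to 120 N. Pads are 22 mm wide; open, the fingers measure 114 mm over their backs; the gripper's body (76 mm by 85 mm) begins 54 mm behind the grasp point. The pads swing forward as they close: fully open they stand 13 mm farther back than shut.
Start: joints at [1.553, 0.385, 0.008, 0, -1.194, -0.259], TCP at [170.767, 601.197, 235.212] pointing down, gripper open.
Joint ranges: [-3.14, 3.14], [-1.21, 2.06], [-1.07, 1.41], [-3.16, 2.05], [-2.99, -0.16], [-3.1, 3.1]. Speed limits (rad/s): [2.79, 2.79, 3.14, 3.14, 3.14, 3.14].

### API

Orientations are given as a unit quaternion [x, y, z, w].
In Python, from bench import read_state, imaging, workorder, nets gives the robot as it stands.
- The arm moves only by the tool apply_moves, never from a script. Its argument "rows" is a list of rows, each an object with "hand": the opening, from -1 (shut) to 1 (fully open); "delta_pos": the shift along the tool's x, y, z in mm, a list of three; "yaw": the turn about the tool's z in rad. A call has 1 to 12 rows; each row is the pose to reach, as a shift and turn from the pose commanded when the call began, along the tool's axes at that moment; what a row does not reach only later rows make up. A row lasts 1/12 s, in which the tool goes at most 41.7 mm and 7.16 degrees, less where a joint would pass 70% of its speed; a pose out of reach is approached as far as the arm can. A call with a gripper value outside its range is refused whole. The fingers move at their own pace and stop on an object; the grip force is fixed at half the most. Time passes only in rows, so rows that repeat a pose let the fingers close. It gives the time, the measured TCP pose, the force, the opening and the grip force at its end, in the units of the state.
- read_state(): the state, without advancing time (a new reading comes with each control period).
- imaging.get_image(name): name is "scene" or "top" or "wrist"; returns a dict with "pixels" (384x512x3 uint8, red, green, blue), "fx", "fy", "cx", "cy" (pixels), "xyz" and "rotation" of the camera in the world. Camera axes: x right, y down, z forward; pixel columns grow to the right and rows downward; lengths in mm; the calibration is good to about 2 mm. A picture is of the moment at which its call begins. There is no depth.
- workorder.job_done(): hands the job in; it is judged then, once.
Trained networks look in the newest picture that a camera, given by its name, has taken for a name from the list of things; names that differ only in an ending like _2 or _b are one class to them, and where a whole thing is asked for, a point or a joint stands for the part that bears it (a point fixed in the world has none). Each returns a list of dicts, best first, with "score" (0 to 1); they miss things now and then, are a little off and sometimes report something else, mostly with a low value. They report only what shows in the picture. A call takes as long as a camera call.
- nets.find_in(camera, query): "location" ([row, column] in pixels, amid what is visible of it).
- nets.pinpoint(camera, query): "location" ([row, column] in pixels: a listed point, or the origin of a listed thing).
The state is a dict: "clock": time; "joints": joint angles; "joint_vel": joint speeds; "joint_efforts": joint torques, N m; "position": TCP position; "ee_rot": TCP orientation; "contact_force": force on the tool from outside, world axes, zero at the start; "wrist_torque": the same for the moment, N m; "gripper_width": finger opening in mm; "grasp_force": force on a finger pad.
Only numpy, scipy, OpenCV 4.12 (cv2) and the standard library are available. Lean on these libraries where they do the work, as an engineer would, in place of code of your own. Each camera call takes 0.05 s, during which the arm holds its last target. There are 200 camera calls.

### The job

Get the gear case ready for inspection: hook the work light onto the horizontal rail about a hand's width to the side of the black band, slide it along the rail, without lifting it off, until its hook is centred on the band, and let go of it so that it hangs freely there. Then swing up the flap on the gear case, which has a grip block, until its pointer lines up with the clip on the setting arc, and finish while holding it there with the fingers, since it falls shut by itself. Leave the other things on the bench alone.

Things in the scene. Friction and masses are not known exactly. Their poses are not given: they have to be found in the camera images.
- rig: Fixed rig: aluminium gear case, 190 x 180 x 100 mm, open on top under a hinged flap, with a tube rail behind it. Origin: on the bench under the case's centre; x from case to rail (away from the robot at yaw 0), y along rail and hinge, z up. A thin setting arc stands at y = +116 to 120 mm, x = -30 to +45 mm, 210 mm high. Place and yaw vary.
- rail_mark (a point): Middle, on the rail's axis, of the black band (24 mm wide, flat, no obstacle, not shiftable) round the steel rail. Axes as the rig. Rail: 14 mm tube along the rig's y, its axis at the rig's x = 140, z = 200 mm, end posts (18 mm thick, not higher than the rail) at y = -220 and +220 mm. The band sits up to 45 mm from the rail's middle, varying.
- flap: Aluminium flap, 145 (from hinge) x 150 x 6 mm, about 0.45 kg, shut (level) at the start. Origin on the hinge line (rig's x = -80, z = 106 mm; the side near the robot); x along the flap to its free edge, y along the hinge, z out of its upper face. Opens about its -y axis, 0 to 1.25 rad: the free edge rises and swings towards the robot. No spring or friction: falls shut if let go.
- flap_grip (a point): Grip point in the black block standing on the flap near its free edge: 36 mm wide along the hinge (y; pinch across these side faces), 14 mm along x, top 53 mm above the flap's mid-plane. The point is at x = 115, y = -15, z = 33 mm in the flap's frame, 30 mm above the upper face. Axes as the flap. The block turns easily between the pads, so the tool may stay upright as the flap swings.
- flap_pointer (a point): Tip of the dark steel pointer, a flat bar 30 x 5 mm, that sticks out of the flap's left (+y) edge, 115 mm from the hinge line. Axes as the flap.
- flap_mark (a point): Point of the dark steel clip (44 x 12 x 5 mm, small round screw) on the setting arc at the case's left (+y) side. It coincides with flap_pointer when the flap is at the marked angle: 115 mm from the hinge line, 0.42 to 0.78 rad above level, varying. It does not touch the pointer and cannot be shifted.
- light: Loose cordless work light, about 0.28 kg, 205 mm high, standing upright left or right of the case, its x roughly along the rig's x. Origin: centre of its underside. Grey body on a black foot 50 x 46 mm, together 80 mm high; above it a steel hook, then a grip tab. Hung up, y lies along the rail, z up; it hangs upright by itself.
- light_hook (a point): Underside of the hook's crown, 150 mm above the light's underside, centred; seated, it is 7 mm above the rail's axis. Axes as the light. Hook 12 mm wide (y): stem at x = -18 mm, tip at x = +18 mm ending 122 mm up, throat 26 mm. The rail goes in from the +x side between body top (80 mm) and tip end (122 mm), then the light is lowered onto it.
- light_grip (a point): Where to hold the light: in its grip tab (28 mm along x, 12 mm thick along y; from 155 to 205 mm above the underside), 183 mm above the underside. Pinch it across its y faces from above. Axes as the light.
- can: Bystander: white spray can, 60 mm wide, 130 mm high, standing on the other side of the case. Origin: centre of its underside.
- gear: Bystander: loose steel gear, 70 mm wide, 26 mm high, lying on the bench to the right. Origin: centre of its underside.
- bowl: Bystander: steel bowl, 120 mm wide, 50 mm high, on the bench to the left. Origin: centre of its underside.
- driver: Bystander: screwdriver lying on the bench to the right. Origin: under its middle.

How it is judged:
By the outcome, as a careful person would: the job done as asked, in the order asked, and still so for the second after the job is handed in, while the arm keeps its last pose, push and grip.
It also fails if it takes over 56 s, if anything falls off the work surface, if the arm or the gripper's body presses on something with over 40 N, if the wrist force passes 120 N, or if a joint passes its speed limit or range.

## Working session

There is one attempt and no reset: what is moved stays moved. The work goes in short steps, Python scripts to look and compute and a tool call to move; the robot and the scene stay as the last step left them, time stands still between calls to the robot, and variables do not carry over. Pictures are saved under pics/ and viewed, at most 10 in all, crops included, and the job is handed in when it is done.

Besides the shell and the picture viewer there is one more tool, called by a JSON object that holds its "op" and its "data". apply_moves: Moves the arm, as the interface text tells. Its arguments: {"type":"object","properties":{"rows":{"type":"array"}},"required":["rows"]}

```bash
mkdir -p pics; ls
cat > h.py <<'E'
import numpy as np, cv2
from bench import read_state, imaging, workorder, nets
def snap(cam,fn=None):
    im=imaging.get_image(cam)
    if fn: cv2.imwrite('pics/'+fn,im['pixels'][:,:,::-1])
    return im
def ray(im,loc):
    v=np.array([(loc[1]-im['cx'])/im['fx'],(loc[0]-im['cy'])/im['fy'],1.])
    R=np.array(im['rotation']); 
    if R.shape!=(3,3):
        from scipy.spatial.transform import Rotation as Q; R=Q.from_quat(R).as_matrix()
    d=R@v; return np.array(im['xyz'],float),d/np.linalg.norm(d)
def atz(im,loc,z):
    o,d=ray(im,loc); return o+d*(z-o[2])/d[2]
def proj(im,p):
    R=np.array(im['rotation'])
    if R.shape!=(3,3):
        from scipy.spatial.transform import Rotation as Q; R=Q.from_quat(R).as_matrix()
    c=R.T@(np.array(p)-im['xyz']); return [c[1]/c[2]*im['fy']+im['cy'],c[0]/c[2]*im['fx']+im['cx']]
def tri(rs):
    A=0;b=0
    for o,d in rs:
        P=np.eye(3)-np.outer(d,d);A=A+P;b=b+P@o
    x=np.linalg.solve(A,b); return x,[np.linalg.norm((np.eye(3)-np.outer(d,d))@(x-o)) for o,d in rs]
E
python3 - <<'E'
from h import *
np.set_printoptions(precision=1,suppress=True)
s=read_state();print(s)
ims={c:snap(c,c+'0.png') for c in('scene','top')}
for c in ims: print(c,ims[c]['xyz'],ims[c]['rotation'],ims[c]['fx'])
for q in ['rig','rail_mark','flap','flap_grip','flap_pointer','flap_mark','light','light_hook','light_grip','can','gear','bowl']:
    R=[]
    for c in ims:
        r=nets.pinpoint(c,q); print(q,c,[(np.round(x['location'],1),round(x['score'],2)) for x in r[:2]])
        if r: R.append(ray(ims[c],r[0]['location']))
    if len(R)==2: print('   ',*tri(R))
E
```

```text
pics
{'clock': 0.0, 'joints': array([ 1.6,  0.4,  0. , -0. , -1.2, -0.3]), 'joint_vel': array([ 0., -0., -0.,  0.,  0., -0.]), 'joint_efforts': array([ -0. , -39.2,  18.8,   4.2,  -0. ,   0. ]), 'position': array([170.6, 600.6, 234.2]), 'ee_rot': array([ 1. , -0.1, -0. ,  0. ]), 'contact_force': array([ 0.5, -0.9, -0.2]), 'wrist_torque': array([0., 0., 0.]), 'grasp_force': 0.0, 'gripper_width': 85.42176410403859}
scene [1206.1 -689.9 1104.1] [ 0.9  0.4 -0.1 -0.4] 449.23145040136575
top [ 332.2    5.4 1454.9] [ 0.7 -0.7  0.1 -0. ] 358.51812146077515
rig scene [(array([223.7, 253.7]), 0.6)]
rig top [(array([186.5, 252.1]), 0.89), (array([201.6, 255. ]), 0.22)]
    [511.8  -0.1 -34.4] [np.float64(5.565576630842793), np.float64(5.565576630842914)]
rail_mark scene [(array([191.9, 294. ]), 0.58), (array([181.2, 301. ]), 0.21)]
rail_mark top [(array([137.6, 250.4]), 0.45)]
    [657.6  10.5 213.8] [np.float64(2.9412274157214835), np.float64(2.941227415721556)]
flap scene [(array([184.6, 239.1]), 0.86), (array([195.2, 294.3]), 0.57)]
flap top [(array([203.9, 255.7]), 0.69)]
    [436.1  -6.3  
[... 1262 characters left out ...]
, (array([183.9, 251.6]), 0.61)]
    [ 490.5 -226.2  169.7] [np.float64(1.5188927046281868), np.float64(1.5188927046281644)]
can scene [(array([182.2, 298.8]), 0.72), (array([196.5, 294.2]), 0.4)]
can top [(array([186.6, 195.5]), 0.81)]
    [504.3 231.4  -3.3] [np.float64(5.602701696947818), np.float64(5.602701696947835)]
gear scene [(array([284.4, 121.1]), 0.88)]
gear top [(array([208.6, 367.4]), 0.51)]
    [ 428.4 -460.5    6.1] [np.float64(4.002610134566121), np.float64(4.002610134566235)]
bowl scene [(array([153.8, 339.3]), 0.73), (array([184.3, 288.8]), 0.68)]
bowl top [(array([181.2, 144.9]), 0.72)]
    [522.  433.5  19.2] [np.float64(3.811790594302791), np.float64(3.8117905943023893)]
```

Run:
```python
import cv2
a=cv2.imread('pics/scene0.png')[110:300,110:370]; cv2.imwrite('pics/sc.png',cv2.resize(a,None,fx=3,fy=3,interpolation=cv2.INTER_CUBIC))
a=cv2.imread('pics/top0.png')[110:250,180:380]; cv2.imwrite('pics/tc.png',cv2.resize(a,None,fx=4,fy=4,interpolation=cv2.INTER_CUBIC))
```

```text
(no output)
```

View pics/sc.png

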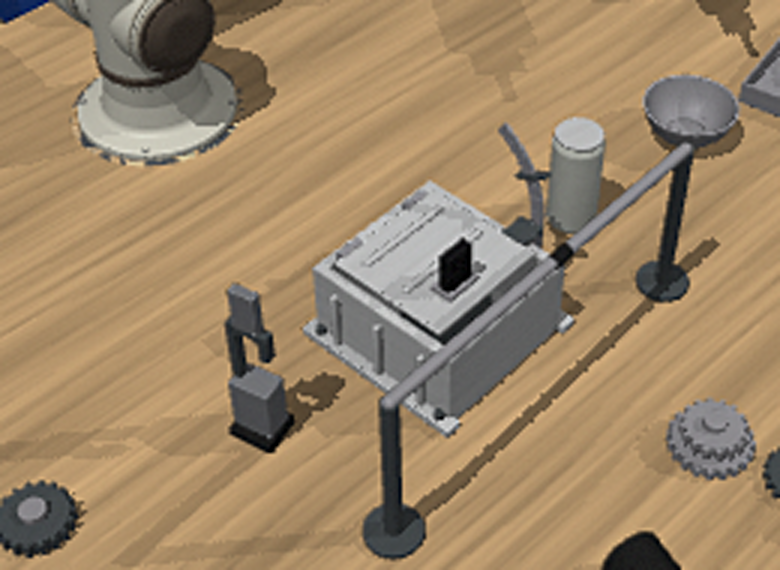

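View pics/tc.png

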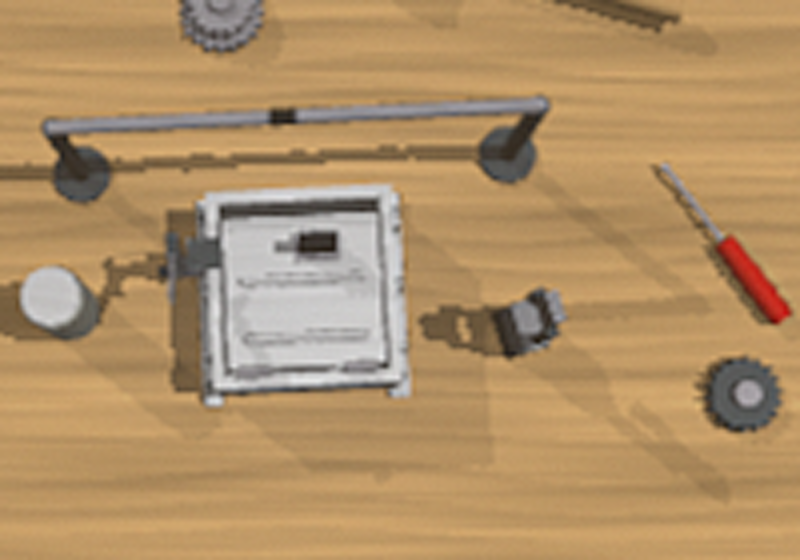

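Run:
```python
from h import *
np.set_printoptions(precision=1,suppress=True)
T=snap('top');S=snap('scene')
for n,t,s in [('endR',(136,316),(244,240.3)),('endL',(141.75,192),(160,339)),('band',(139,251),(194.3,297.7))]:
    print(n,atz(T,t,200),atz(S,s,200),tri([ray(T,t),ray(S,s)]))
print('tabtop',atz(T,(110+300/4,180+545/4),205))
a=atz(T,(136,316),200);b=atz(T,(141.75,192),200);d=b-a;print('yaw',np.arctan2(-d[0],d[1]),np.linalg.norm(d))
W=snap('wrist','w0.png');print(W['xyz'],W['rotation'])
print(read_state()['ee_rot'].tolist())
for n,t in [('hingeR',(110+367/4,180+382/4)),('caseFL',(110+195/4,180+200/4)),('caseFR',(110+187/4,180+395/4))]: print(n,atz(T,t,106))
```

```text
endR [ 672.7 -223.3  200. ] [ 676.7 -217.5  200. ] (array([ 674.8, -220.5,  200.5]), [np.float64(3.545331870273044), np.float64(3.545331870273215)])
endL [645.1 221.6 200. ] [651.9 219.2 200. ] (array([647.6, 223.6, 194.2]), [np.float64(1.4778945571499291), np.float64(1.4778945571499762)])
band [658.2  10.5 200. ] [661.2  19.1 200. ] (array([660.5,  13.5, 202.6]), [np.float64(4.119345333414141), np.float64(4.119345333414024)])
tabtop [ 494.1 -221.4  205. ]
yaw 0.061943545621690445 445.73291714726327
[239.7 582.2 375.2] [-0.6  0.8  0.1 -0.1]
[0.9904400473243192, -0.13794387225367066, 3.718843390079028e-06, -2.7386743657835935e-05]
hingeR [441.3 -84.7 106. ]
caseFL [604.   90.3 106. ]
caseFR [614.4 -96.4 106. ]
```

{"op": "apply_moves", "data": {"rows": [{"hand": 1,"delta_pos": [421,348,-115],"yaw": -0.337},{"hand": 1,"delta_pos": [421,348,-115],"yaw": -0.337},{"hand": 1,"delta_pos": [421,348,-115],"yaw": -0.337},{"hand": 1,"delta_pos": [421,348,-115],"yaw": -0.337},{"hand": 1,"delta_pos": [421,348,-115],"yaw": -0.337},{"hand": 1,"delta_pos": [421,348,-115],"yaw": -0.337},{"hand": 1,"delta_pos": [421,348,-115],"yaw": -0.337},{"hand": 1,"delta_pos": [421,348,-115],"yaw": -0.337},{"hand": 1,"delta_pos": [421,348,-115],"yaw": -0.337},{"hand": 1,"delta_pos": [421,348,-115],"yaw": -0.337},{"hand": 1,"delta_pos": [421,348,-115],"yaw": -0.337},{"hand": 1,"delta_pos": [421,348,-115],"yaw": -0.337}]}}

```text
clock: 2.45
position: [448.9, 196.4, 339.1]
ee_rot: [1.0, 0.03, 0.0, -0.0]
contact_force: [0.4, -0.0, 0.1]
gripper_width: 85.5
grasp_force: 0.0
```

{"op": "apply_moves", "data": {"rows": [{"hand": 1,"delta_pos": [0,150,-20],"yaw": 0},{"hand": 1,"delta_pos": [0,150,-20],"yaw": 0},{"hand": 1,"delta_pos": [0,150,-20],"yaw": 0},{"hand": 1,"delta_pos": [0,150,-20],"yaw": 0},{"hand": 1,"delta_pos": [0,150,-20],"yaw": 0},{"hand": 1,"delta_pos": [0,150,-20],"yaw": 0}]}}

```text
clock: 2.95
position: [457.3, 47.4, 358.7]
ee_rot: [1.0, 0.029, 0.001, -0.0]
contact_force: [0.5, 0.2, 0.0]
gripper_width: 85.5
grasp_force: 0.0
```

Run:
```python
from h import *
np.set_printoptions(precision=1,suppress=True)
ims={'wrist':snap('wrist','w1.png')}
print(read_state()['position'],ims['wrist']['xyz'],ims['wrist']['fx'])
for q,z in [('rail_mark',200),('flap',106),('flap_grip',139),('flap_pointer',106),('flap_mark',170),('rig',0)]:
    for c in ims:
        r=nets.pinpoint(c,q); print(q,c,[(np.round(x['location'],1),round(x['score'],2),atz(ims[c],x['location'],z)) for x in r[:2]])
a=cv2.imread('pics/w1.png'); cv2.imwrite('pics/w1b.png',cv2.resize(a,(800,600),interpolation=cv2.INTER_CUBIC))
```

```text
[457.3  48.3 358.3] [528.7  51.7 498.8] 326.8025293355014
rail_mark wrist []
flap wrist [(array([172.1, 300.7]), 0.78, array([441.9, -11.4, 106. ]))]
flap_grip wrist [(array([ 74.5, 321.9]), 0.94, array([554. , -17.8, 139. ])), (array([105.9, 132. ]), 0.25, array([510.6, 180.7, 139. ]))]
flap_pointer wrist [(array([ 75.1, 208.4]), 0.68, array([548.1, 104.4, 106. ]))]
flap_mark wrist [(array([ 89., 199.]), 0.66, array([531.8, 104.5, 170. ]))]
rig wrist [(array([105.4, 293.4]), 0.81, array([518.4,  -7.7,   0. ]))]
```

View pics/w1b.png

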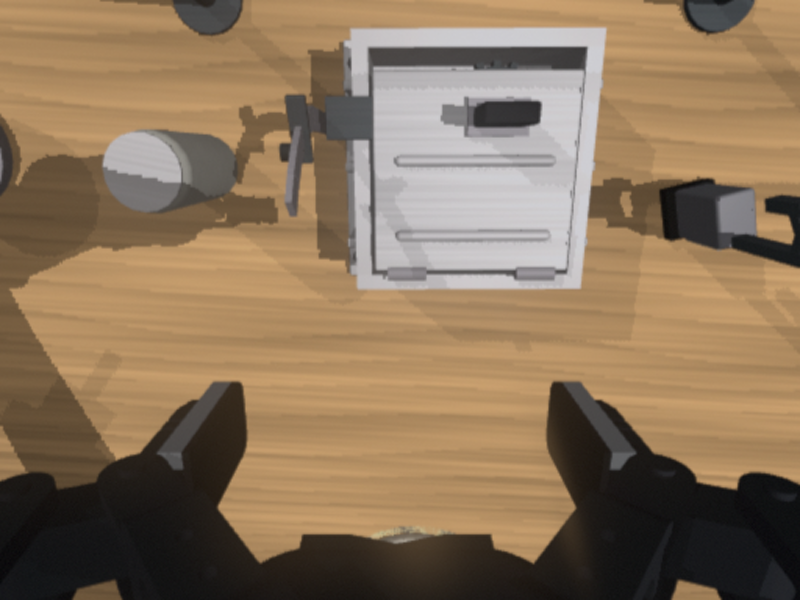

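{"op": "apply_moves", "data": {"rows": [{"hand": 1,"delta_pos": [-48,270,0],"yaw": 0},{"hand": 1,"delta_pos": [-48,270,0],"yaw": 0},{"hand": 1,"delta_pos": [-48,270,0],"yaw": 0},{"hand": 1,"delta_pos": [-48,270,0],"yaw": 0},{"hand": 1,"delta_pos": [-48,270,0],"yaw": 0},{"hand": 1,"delta_pos": [-48,270,0],"yaw": 0},{"hand": 1,"delta_pos": [-48,270,0],"yaw": 0},{"hand": 1,"delta_pos": [-48,270,0],"yaw": 0},{"hand": 1,"delta_pos": [-48,270,0],"yaw": 0}]}}

```text
clock: 4.05
position: [425.7, -224.5, 357.7]
ee_rot: [1.0, 0.029, -0.001, -0.0]
contact_force: [-0.6, 0.1, 0.1]
gripper_width: 85.6
grasp_force: 0.0
```

Run:
```python
from h import *
np.set_printoptions(precision=1,suppress=True)
ims={'wrist':snap('wrist','w2.png')}
print(read_state()['position'],ims['wrist']['xyz'],ims['wrist']['fx'])
for q,z in [('light',0),('light_hook',150),('light_grip',183)]:
    for c in ims:
        r=nets.pinpoint(c,q); print(q,c,[(np.round(x['location'],1),round(x['score'],2),atz(ims[c],x['location'],z)) for x in r[:2]])
a=cv2.imread('pics/w2.png'); cv2.imwrite('pics/w2b.png',cv2.resize(a,(800,600),interpolation=cv2.INTER_CUBIC))
```

```text
[ 425.8 -223.7  357.9] [ 497.3 -220.1  497.7] 326.8025293355014
light wrist [(array([101.7, 259.5]), 0.98, array([ 488.3, -229.3,    0. ]))]
light_hook wrist [(array([103.5, 264.6]), 0.96, array([ 489.6, -231.8,  150. ]))]
light_grip wrist [(array([103.9, 261.8]), 0.75, array([ 489.8, -228.2,  183. ]))]
```

View pics/w2b.png

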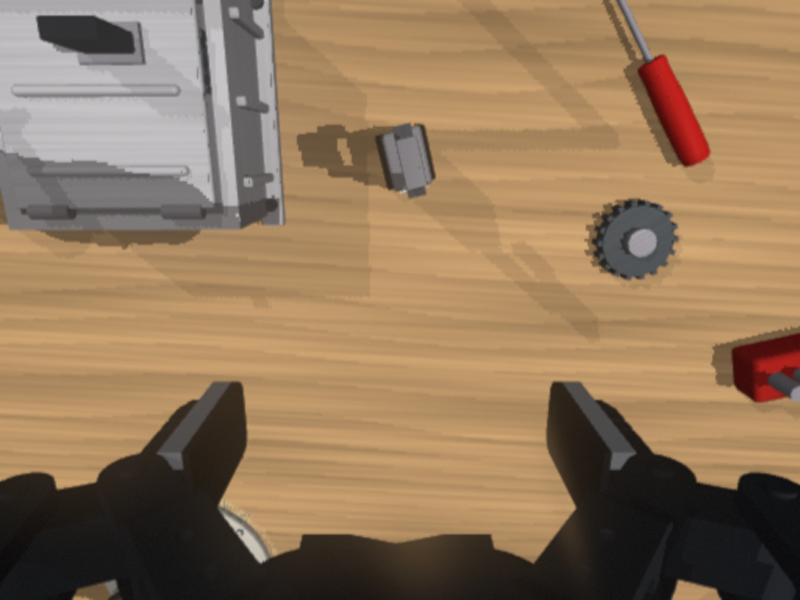

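{"op": "apply_moves", "data": {"rows": [{"hand": 1,"delta_pos": [63,9,0],"yaw": -0.12},{"hand": 1,"delta_pos": [63,9,40],"yaw": -0.24},{"hand": 1,"delta_pos": [63,9,70],"yaw": -0.26},{"hand": 1,"delta_pos": [63,9,100],"yaw": -0.26},{"hand": 1,"delta_pos": [63,9,130],"yaw": -0.26},{"hand": 1,"delta_pos": [63,9,155],"yaw": -0.26},{"hand": 1,"delta_pos": [63,9,168],"yaw": -0.26},{"hand": 1,"delta_pos": [63,9,168],"yaw": -0.26},{"hand": 1,"delta_pos": [63,9,168],"yaw": -0.26}]}}

```text
clock: 5.0
position: [489.5, -228.2, 190.3]
ee_rot: [0.987, 0.161, -0.0, 0.0]
contact_force: [-0.3, 0.8, 1.3]
gripper_width: 85.5
grasp_force: 0.0
```

Run:
```python
from h import *
W=snap('wrist','w3.png'); S=snap('scene','s3.png')
print(read_state()['position'],[nets.pinpoint('wrist','light_grip')[:1]])
a=cv2.resize(W['pixels'][:,:,::-1],(400,300)); b=cv2.resize(S['pixels'][150:300,110:310,::-1],(400,300),interpolation=cv2.INTER_CUBIC)
cv2.imwrite('pics/w3b.png',np.hstack([a,b]))
```

```text
[ 490.40012216 -228.69965913  191.89016666] [[{'location': [251.6, 255.4], 'score': 0.91}]]
```

View pics/w3b.png

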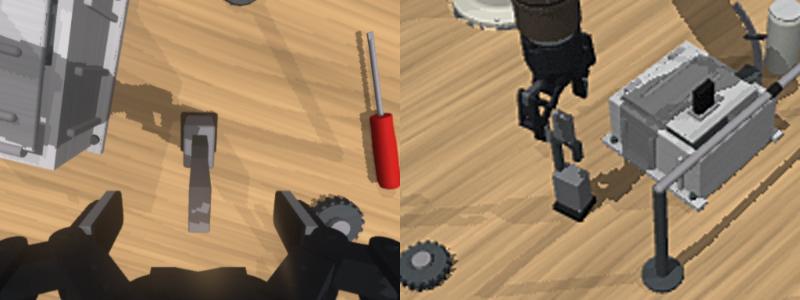

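Run:
```python
from h import *
W=snap('wrist')
p=read_state()['position'];print(p,W['xyz'],atz(W,(251.6,255.4),183),proj(W,p+[0,0,-6]))
for q,z in [('light_grip',183),('light_hook',150),('light',0)]:
  r=nets.pinpoint('wrist',q); print(q,[(x['location'],x['score'],atz(W,x['location'],z)) for x in r[:2]])
# tab top corners (wrist view px): near end row ~230*1.28
for rc in [(231,199),(196,199)]: print(atz(W,(rc[0]*1.28,rc[1]*1.28),205))
```

```text
[ 490.13889607 -228.9052088   191.91612743] [ 557.8788574  -206.00026635  332.23573266] [ 487.22298533 -230.95900983  183.        ] [np.float64(247.98261626648076), np.float64(253.37343876988595)]
light_grip [([246.3, 253.1], 0.63, array([ 489.61953447, -228.93957942,  183.        ]))]
light_hook [([221.9, 256.1], 0.68, array([ 490.20505144, -230.65611675,  150.        ]))]
light [([168.6, 253.5], 0.95, array([ 4.89751357e+02, -2.29469283e+02,  5.68434189e-14]))]
[ 477.0320651  -233.89554643  205.        ]
[ 497.86787405 -226.89558173  205.        ]
```

{"op": "apply_moves", "data": {"rows": [{"hand": -1,"delta_pos": [0,0,2],"yaw": 0},{"hand": -1,"delta_pos": [0,0,2],"yaw": 0},{"hand": -1,"delta_pos": [0,0,2],"yaw": 0},{"hand": -1,"delta_pos": [0,0,2],"yaw": 0},{"hand": -1,"delta_pos": [0,0,2],"yaw": 0},{"hand": -1,"delta_pos": [0,0,2],"yaw": 0},{"hand": -1,"delta_pos": [0,0,2],"yaw": 0},{"hand": -1,"delta_pos": [0,0,2],"yaw": 0},{"hand": -1,"delta_pos": [0,0,-20],"yaw": 0},{"hand": -1,"delta_pos": [0,0,-60],"yaw": 0},{"hand": -1,"delta_pos": [0,0,-98],"yaw": 0},{"hand": -1,"delta_pos": [0,0,-98],"yaw": 0}]}}

```text
clock: 6.35
position: [492.6, -230.6, 296.4]
ee_rot: [0.987, 0.16, 0.007, 0.004]
contact_force: [1.3, -0.5, -0.8]
gripper_width: 10.6
grasp_force: 61.1
```

Run:
```python
from h import *
np.set_printoptions(precision=3,suppress=True)
W=snap('wrist'); S=snap('scene')
s=read_state();print(s['position'],s['ee_rot'],s['contact_force'])
for q,z in [('light_grip',183),('light_hook',150),('light',0)]:
  a=nets.pinpoint('wrist',q);b=nets.pinpoint('scene',q)
  if a and b: print(q,a[0]['score'],b[0]['score'],*tri([ray(W,a[0]['location']),ray(S,b[0]['location'])]))
from scipy.spatial.transform import Rotation as Q
R=Q.from_quat(s['ee_rot']).as_matrix();print(R)
d=np.array([613.3,-152,290])-s['position'];print(R.T@d)
```

```text
[ 489.414 -228.807  289.261] [ 0.987  0.159  0.001 -0.   ] [ 0.758  0.345 -2.965]
light_grip 0.9 0.76 [ 489.391 -230.796  279.085] [np.float64(1.4926707446873448), np.float64(1.492670744687337)]
light_hook 0.81 0.62 [ 496.905 -228.248  261.203] [np.float64(2.643425308014355), np.float64(2.643425308014385)]
light 0.89 0.7 [ 495.44  -228.157   86.674] [np.float64(4.229280412341645), np.float64(4.229280412341513)]
[[ 0.949  0.314  0.003]
 [ 0.314 -0.949  0.001]
 [ 0.003  0.    -1.   ]]
[141.756 -33.953  -0.338]
```

{"op": "apply_moves", "data": {"rows": [{"hand": -1,"delta_pos": [35,-8,0],"yaw": 0.1},{"hand": -1,"delta_pos": [71,-17,0],"yaw": 0.2},{"hand": -1,"delta_pos": [106,-25,0],"yaw": 0.26},{"hand": -1,"delta_pos": [130,-31,0],"yaw": 0.26},{"hand": -1,"delta_pos": [142,-34,0],"yaw": 0.26},{"hand": -1,"delta_pos": [142,-34,0],"yaw": 0.26},{"hand": -1,"delta_pos": [142,-34,0],"yaw": 0.26},{"hand": -1,"delta_pos": [142,-34,0],"yaw": 0.26}]}}

```text
clock: 7.42
position: [612.3, -152.5, 287.8]
ee_rot: [1.0, 0.03, -0.001, 0.0]
contact_force: [-0.7, 0.1, -1.7]
gripper_width: 10.3
grasp_force: 61.1
```

Run:
```python
from h import *
np.set_printoptions(precision=3,suppress=True)
W=snap('wrist','w4.png'); S=snap('scene','s4.png'); 
s=read_state();print(s['position'],s['ee_rot'],s['contact_force'])
T=snap('top')
I={'wrist':W,'scene':S,'top':T}
for q in ['light_hook','light_grip','rail_mark']:
  rs=[]
  for c in I:
    a=nets.pinpoint(c,q)
    if a: rs.append(ray(I[c],a[0]['location'])); print(q,c,a[0]['location'],a[0]['score'],atz(I[c],a[0]['location'],200) if q=='rail_mark' else '')
  if len(rs)>1: print(tri(rs))
a=cv2.resize(W['pixels'][:,:,::-1],(400,300)); b=cv2.resize(S['pixels'][150:300,170:370,::-1],(400,300),interpolation=cv2.INTER_CUBIC)
cv2.imwrite('pics/w4b.png',cv2.resize(np.hstack([a,b]),(800,300)))
```

```text
[ 612.232 -152.838  288.498] [ 1.    0.03 -0.    0.  ] [ 0.382 -0.745 -1.51 ]
light_hook wrist [222.4, 256.0] 0.68 
light_hook scene [204.9, 241.8] 0.96 
light_hook top [148.8, 300.2] 0.71 
(array([ 614.122, -155.538,  251.69 ]), [np.float64(1.88866332211174), np.float64(2.7041991186659415), np.float64(3.795431245953839)])
light_grip wrist [250.9, 253.4] 0.68 
light_grip scene [193.9, 241.4] 0.72 
light_grip top [147.6, 299.9] 0.74 
(array([ 610.835, -151.964,  285.305]), [np.float64(1.2788617554229609), np.float64(2.2211498820521833), np.float64(2.406038639300076)])
rail_mark wrist [119.1, 9.7] 0.88 [657.854  17.161 200.   ]
rail_mark scene [195.9, 294.3] 0.49 [658.677   7.579 200.   ]
(array([657.861,  12.123, 200.399]), [np.float64(3.855668147194492), np.float64(3.855668147194491)])
```

View pics/w4b.png

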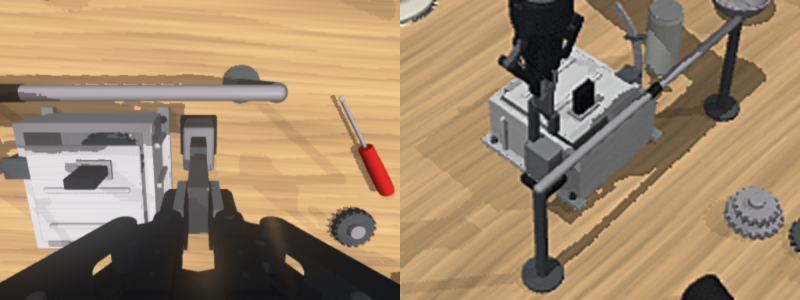

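{"op": "apply_moves", "data": {"rows": [{"hand": -1,"delta_pos": [20,0,0],"yaw": 0},{"hand": -1,"delta_pos": [40,0,0],"yaw": 0},{"hand": -1,"delta_pos": [56,0,0],"yaw": 0},{"hand": -1,"delta_pos": [56,-5,0],"yaw": 0},{"hand": -1,"delta_pos": [56,-20,0],"yaw": 0},{"hand": -1,"delta_pos": [56,-40,0],"yaw": 0},{"hand": -1,"delta_pos": [56,-60,0],"yaw": 0},{"hand": -1,"delta_pos": [56,-65,0],"yaw": 0},{"hand": -1,"delta_pos": [56,-65,0],"yaw": 0},{"hand": -1,"delta_pos": [56,-65,0],"yaw": 0}]}}

```text
clock: 8.85
position: [664.7, -83.2, 288.8]
ee_rot: [1.0, 0.031, 0.0, 0.0]
contact_force: [-0.3, 0.5, -2.6]
gripper_width: 10.6
grasp_force: 61.1
```

Run:
```python
from h import *
np.set_printoptions(precision=3,suppress=True)
W=snap('wrist','w5.png'); S=snap('scene','s5.png'); 
s=read_state();print(s['position'],s['ee_rot'],s['contact_force'])
for q in ['rail_mark']:
  for c,I in (('wrist',W),('scene',S)):
    a=nets.pinpoint(c,q)
    if a: print(q,c,a[0]['location'],a[0]['score'],atz(I,a[0]['location'],200))
a=cv2.resize(W['pixels'][:,:,::-1],(400,300)); b=cv2.resize(S['pixels'][165:265,210:343,::-1],(400,300),interpolation=cv2.INTER_CUBIC)
cv2.imwrite('pics/w5b.png',np.hstack([a,b]))
```

```text
[664.911 -84.23  288.513] [1.   0.03 0.   0.  ] [ 0.518 -0.807 -2.173]
rail_mark wrist [197.0, 118.7] 0.72 [658.563  15.58  200.   ]
rail_mark scene [195.4, 294.1] 0.39 [656.97    8.639 200.   ]
```

View pics/w5b.png

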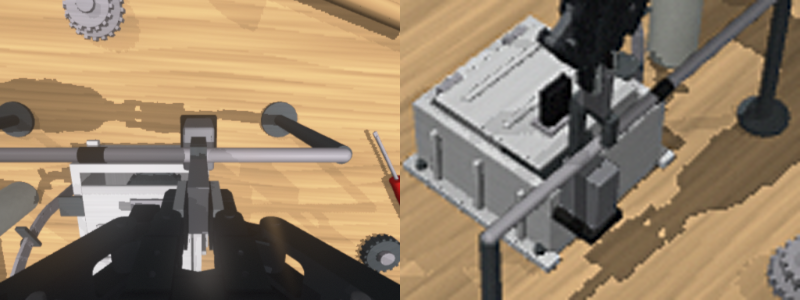

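{"op": "apply_moves", "data": {"rows": [{"hand": -1,"delta_pos": [0,0,10],"yaw": 0},{"hand": -1,"delta_pos": [0,0,20],"yaw": 0},{"hand": -1,"delta_pos": [0,0,30],"yaw": 0},{"hand": -1,"delta_pos": [0,0,36],"yaw": 0},{"hand": -1,"delta_pos": [0,0,39],"yaw": 0},{"hand": -1,"delta_pos": [0,0,41],"yaw": 0},{"hand": -1,"delta_pos": [0,0,41],"yaw": 0},{"hand": -1,"delta_pos": [0,0,41],"yaw": 0}]}}

```text
clock: 9.72
position: [665.5, -83.8, 247.6]
ee_rot: [1.0, 0.03, 0.0, 0.0]
contact_force: [-0.3, 0.3, -2.0]
gripper_width: 10.7
grasp_force: 61.1
```

{"op": "apply_moves", "data": {"rows": [{"hand": -1,"delta_pos": [0,0,1],"yaw": 0},{"hand": -1,"delta_pos": [0,0,1.5],"yaw": 0},{"hand": -1,"delta_pos": [0,0,2],"yaw": 0},{"hand": -1,"delta_pos": [0,0,2],"yaw": 0},{"hand": -1,"delta_pos": [0,0,2],"yaw": 0}]}}

```text
clock: 10.13
position: [665.6, -83.8, 246.3]
ee_rot: [1.0, 0.03, 0.001, 0.0]
contact_force: [-1.1, 0.1, 1.7]
gripper_width: 10.3
grasp_force: 61.7
```

{"op": "apply_moves", "data": {"rows": [{"hand": -1,"delta_pos": [0,-7,0],"yaw": 0},{"hand": -1,"delta_pos": [0,-14,0],"yaw": 0},{"hand": -1,"delta_pos": [0,-21,0],"yaw": 0},{"hand": -1,"delta_pos": [0,-28,0],"yaw": 0},{"hand": -1,"delta_pos": [0,-35,0],"yaw": 0},{"hand": -1,"delta_pos": [0,-42,0],"yaw": 0},{"hand": -1,"delta_pos": [0,-49,0],"yaw": 0},{"hand": -1,"delta_pos": [0,-56,0],"yaw": 0},{"hand": -1,"delta_pos": [0,-63,0],"yaw": 0},{"hand": -1,"delta_pos": [0,-65,0],"yaw": 0},{"hand": -1,"delta_pos": [0,-65,0],"yaw": 0}]}}

```text
clock: 11.05
position: [661.1, -17.9, 246.0]
ee_rot: [1.0, 0.031, 0.0, 0.0]
contact_force: [-2.3, -3.0, 5.7]
gripper_width: 10.7
grasp_force: 62.3
```

Run:
```python
from h import *
np.set_printoptions(precision=3,suppress=True)
W=snap('wrist','w6.png'); S=snap('scene','s6.png'); 
s=read_state();print(s['position'],s['ee_rot'],s['contact_force'])
for q in ['rail_mark','light_hook']:
  for c,I in (('wrist',W),('scene',S)):
    a=nets.pinpoint(c,q)
    if a: print(q,c,a[0]['location'],a[0]['score'],atz(I,a[0]['location'],200))
a=cv2.resize(W['pixels'][140:290,130:330,::-1],(400,300),interpolation=cv2.INTER_CUBIC); b=cv2.resize(S['pixels'][165:265,210:343,::-1],(400,300),interpolation=cv2.INTER_CUBIC)
cv2.imwrite('pics/w6b.png',np.hstack([a,b]))
```

```text
[661.044 -17.958 245.989] [ 1.     0.031  0.    -0.   ] [-2.585 -1.756  5.786]
rail_mark wrist [223.4, 198.1] 0.98 [655.456  15.781 200.   ]
rail_mark scene [192.4, 294.7] 0.36 [650.217  18.695 200.   ]
light_hook wrist [224.9, 256.0] 0.78 [656.702 -19.575 200.   ]
light_hook scene [198.2, 290.2] 0.81 [656.655  -7.307 200.   ]
```

View pics/w6b.png

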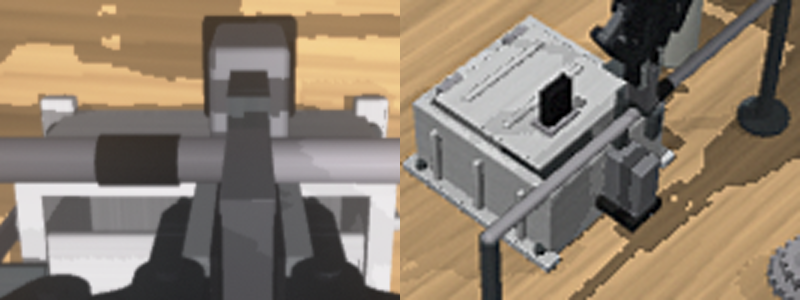

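{"op": "apply_moves", "data": {"rows": [{"hand": -1,"delta_pos": [0,-7,0],"yaw": 0},{"hand": -1,"delta_pos": [0,-14,0],"yaw": 0},{"hand": -1,"delta_pos": [0,-21,0],"yaw": 0},{"hand": -1,"delta_pos": [0,-28,0],"yaw": 0},{"hand": -1,"delta_pos": [0,-33,0],"yaw": 0},{"hand": -1,"delta_pos": [0,-33,0],"yaw": 0},{"hand": -1,"delta_pos": [0,-33,0],"yaw": 0}]}}

```text
clock: 11.93
position: [659.0, 15.5, 246.0]
ee_rot: [1.0, 0.031, 0.0, -0.0]
contact_force: [-2.3, -1.3, 5.4]
gripper_width: 10.6
grasp_force: 62.3
```

Run:
```python
from h import *
np.set_printoptions(precision=3,suppress=True)
W=snap('wrist','w7.png')
s=read_state();print(s['position'],s['ee_rot'],s['contact_force'])
for q in ['rail_mark','light_hook']:
    a=nets.pinpoint('wrist',q)
    if a: print(q,a[0]['location'],a[0]['score'])
g=cv2.cvtColor(W['pixels'],cv2.COLOR_RGB2GRAY)
for r in range(208,234,4): print(r,g[r,218:296].tolist())
```

```text
[658.986  15.466 246.025] [ 1.     0.031  0.    -0.001] [-3.065 -0.595  5.82 ]
light_hook [227.1, 256.1] 0.7
208 [96, 96, 95, 96, 95, 96, 95, 95, 95, 95, 96, 95, 94, 94, 94, 93, 85, 68, 50, 48, 48, 49, 48, 48, 52, 70, 74, 73, 74, 73, 74, 74, 74, 74, 74, 73, 74, 75, 75, 75, 75, 75, 75, 75, 73, 73, 65, 53, 52, 51, 51, 51, 51, 50, 51, 49, 50, 60, 82, 84, 85, 85, 85, 84, 84, 85, 88, 88, 88, 89, 88, 88, 89, 89, 90, 88, 89, 89]
212 [107, 108, 108, 108, 107, 106, 107, 107, 107, 106, 106, 107, 106, 107, 106, 106, 100, 64, 50, 48, 47, 49, 47, 51, 57, 74, 74, 75, 75, 74, 74, 75, 74, 74, 73, 75, 73, 74, 74, 74, 74, 74, 73, 74, 73, 73, 68, 57, 50, 51, 50, 49, 50, 50, 51, 49, 51, 63, 98, 115, 119, 126, 128, 133, 133, 134, 134, 135, 134, 133, 134, 134, 134, 135, 134, 135, 134, 135]
216 [119, 118, 119, 119, 119, 118, 118, 118, 118, 118, 118, 118, 117, 117, 118, 118, 109, 66, 50, 49, 50, 49, 49, 53, 68, 74, 74, 73, 74, 75, 74, 74, 75, 75, 74, 74, 75, 75, 74, 73, 75, 75, 74, 75, 74, 73, 72, 65, 55, 54, 53, 53, 53, 52, 53, 54, 55, 69, 117, 144, 147, 149, 157, 160, 164, 165, 166, 166, 166, 166, 167, 16
[... 738 characters left out ...]
2]
228 [103, 103, 103, 103, 102, 103, 103, 103, 102, 102, 102, 102, 101, 103, 102, 102, 94, 62, 48, 47, 47, 49, 57, 74, 75, 75, 74, 74, 75, 75, 76, 75, 74, 74, 74, 75, 74, 73, 75, 74, 75, 75, 74, 75, 74, 74, 74, 73, 67, 55, 51, 51, 51, 52, 52, 52, 53, 73, 125, 149, 151, 151, 151, 152, 152, 152, 152, 152, 152, 151, 153, 152, 152, 152, 152, 152, 152, 152]
232 [226, 227, 227, 227, 226, 227, 227, 226, 224, 204, 115, 95, 94, 95, 94, 95, 95, 94, 92, 91, 76, 53, 61, 75, 75, 75, 75, 75, 74, 75, 75, 75, 75, 74, 75, 74, 74, 74, 74, 74, 74, 74, 74, 74, 73, 74, 75, 75, 73, 61, 52, 70, 80, 81, 82, 85, 92, 93, 97, 98, 99, 128, 201, 216, 217, 217, 217, 218, 218, 218, 219, 218, 217, 218, 218, 218, 219, 219]
```

{"op": "apply_moves", "data": {"rows": [{"hand": -0.6,"delta_pos": [0,0,0],"yaw": 0},{"hand": -0.3,"delta_pos": [0,0,0],"yaw": 0},{"hand": 0,"delta_pos": [0,0,0],"yaw": 0},{"hand": 0,"delta_pos": [0,0,0],"yaw": 0},{"hand": 0,"delta_pos": [0,0,0],"yaw": 0},{"hand": 0,"delta_pos": [0,0,-15],"yaw": 0},{"hand": 0,"delta_pos": [0,0,-40],"yaw": 0},{"hand": 0,"delta_pos": [0,0,-70],"yaw": 0},{"hand": 0,"delta_pos": [0,0,-90],"yaw": 0},{"hand": 0,"delta_pos": [0,0,-90],"yaw": 0}]}}

```text
clock: 12.92
position: [661.3, 13.9, 341.2]
ee_rot: [1.0, 0.03, 0.005, -0.0]
contact_force: [0.3, 0.7, 1.0]
gripper_width: 43.0
grasp_force: 0.0
```

Run:
```python
from h import *
np.set_printoptions(precision=3,suppress=True)
W=snap('wrist','w8.png'); S=snap('scene','s8.png'); T=snap('top')
s=read_state();print(s['clock'],s['position'],s['ee_rot'],s['contact_force'],s['gripper_width'])
I={'wrist':W,'scene':S,'top':T}
for q in ['rail_mark','light_hook','light','flap_grip','flap_pointer','flap_mark']:
  rs=[]
  for c in I:
    a=nets.pinpoint(c,q)
    if a: rs.append(ray(I[c],a[0]['location'])); print(q,c,a[0]['location'],a[0]['score'])
  if len(rs)>1: print('  ',*tri(rs))
a=cv2.resize(W['pixels'][:,:,::-1],(400,300),interpolation=cv2.INTER_AREA); b=cv2.resize(S['pixels'][150:250,230:363,::-1],(400,300),interpolation=cv2.INTER_CUBIC)
cv2.imwrite('pics/w8b.png',np.hstack([a,b]))
```

```text
13.0667 [658.987  14.242 334.301] [ 1.     0.03  -0.001 -0.   ] [-0.301  0.91  -0.792] 42.60840231129331
rail_mark wrist [185.0, 253.8] 0.55
light_hook wrist [184.4, 253.9] 0.61
light_hook scene [192.4, 297.7] 0.67
light_hook top [139.7, 252.7] 0.69
   [658.902  11.539 208.734] [np.float64(2.653944365042642), np.float64(6.385744428419045), np.float64(8.865341251837894)]
light wrist [158.0, 252.1] 0.76
light scene [230.0, 293.8] 0.98
light top [148.7, 252.0] 0.6
   [658.709  12.513  48.623] [np.float64(4.608472376919322), np.float64(5.075721680811761), np.float64(5.975605149675537)]
flap_grip wrist [261.6, 277.8] 0.78
flap_grip scene [198.9, 258.1] 0.66
flap_grip top [169.0, 258.1] 0.59
   [554.31  -22.249 136.656] [np.float64(3.539314327369049), np.float64(7.296453433956198), np.float64(7.797782389162745)]
flap_pointer wrist [247.5, 172.6] 0.74
flap_pointer scene [184.2, 288.1] 0.93
flap_pointer top [172.4, 227.6] 0.78
   [551.185 102.862 109.686] [np.float64(5.55825016368235), np.float64(3.704745661073029), np.float64(4.890851160435716)]
flap_mark wrist [283.7, 162.1] 0.63
flap_mark scene [170.9, 287.2] 0.6
flap_mark top [175.0, 228.0] 0.56
   [536.512 101.163 161.655] [np.float64(8.172844101801132), np.float64(10.162107704296469), np.float64(9.295430027941938)]
```

View pics/w8b.png

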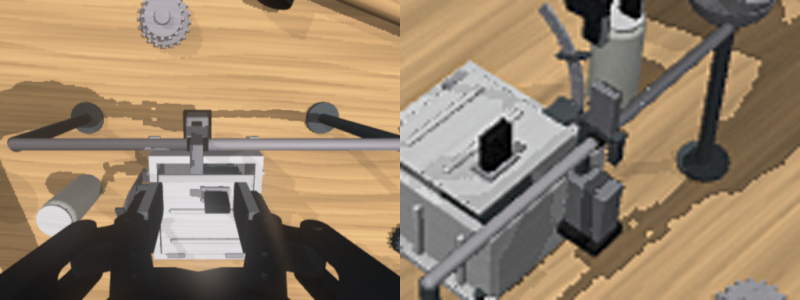

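{"op": "apply_moves", "data": {"rows": [{"hand": 0.5,"delta_pos": [-35,9,0],"yaw": 0},{"hand": 0.5,"delta_pos": [-70,18,0],"yaw": 0},{"hand": 0.5,"delta_pos": [-106,28,0],"yaw": 0},{"hand": 0.5,"delta_pos": [-106,28,20],"yaw": 0},{"hand": 0.5,"delta_pos": [-106,28,50],"yaw": 0},{"hand": 0.5,"delta_pos": [-106,28,80],"yaw": 0},{"hand": 0.5,"delta_pos": [-106,28,110],"yaw": 0},{"hand": 0.5,"delta_pos": [-106,28,110],"yaw": 0}]}}

```text
clock: 14.63
position: [551.2, -20.6, 219.2]
ee_rot: [1.0, 0.029, -0.006, 0.0]
contact_force: [-1.2, -0.1, -1.3]
gripper_width: 64.4
grasp_force: 0.0
```

Run:
```python
from h import *
np.set_printoptions(precision=3,suppress=True)
W=snap('wrist','w9.png')
s=read_state();print(s['clock'],s['position'],s['ee_rot'],s['contact_force'],s['gripper_width'])
for q,z in [('flap_grip',139),('flap_pointer',106)]:
    a=nets.pinpoint('wrist',q)
    if a: print(q,a[0]['location'],a[0]['score'],atz(W,a[0]['location'],z))
g=s['position'].copy();g[2]=139;print('tool axis at 139',proj(W,g))
```

```text
14.6833 [553.385 -20.705 222.764] [ 1.     0.03  -0.003  0.001] [-0.126 -0.582  0.82 ] 64.0142394685175
flap_grip [192.0, 251.8] 0.72 [556.485 -18.912 139.   ]
flap_pointer [182.1, 97.8] 0.67 [547.073 104.311 106.   ]
tool axis at 139 [np.float64(196.33641450879585), np.float64(254.07719554543303)]
```

View pics/w9.png

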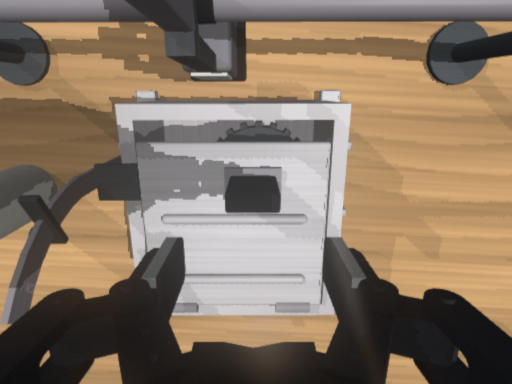

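{"op": "apply_moves", "data": {"rows": [{"hand": 0.5,"delta_pos": [1,0,20],"yaw": 0},{"hand": 0.5,"delta_pos": [1,0,40],"yaw": 0},{"hand": 0.5,"delta_pos": [1,0,60],"yaw": 0},{"hand": 0.5,"delta_pos": [1,0,72],"yaw": 0},{"hand": 0.5,"delta_pos": [1,0,78],"yaw": 0},{"hand": 0.5,"delta_pos": [1,0,78],"yaw": 0},{"hand": -1,"delta_pos": [1,0,78],"yaw": 0},{"hand": -1,"delta_pos": [1,0,78],"yaw": 0},{"hand": -1,"delta_pos": [1,0,78],"yaw": 0},{"hand": -1,"delta_pos": [1,0,78],"yaw": 0},{"hand": -1,"delta_pos": [1,0,78],"yaw": 0},{"hand": -1,"delta_pos": [1,0,78],"yaw": 0}]}}

```text
clock: 15.78
position: [557.4, -19.6, 149.4]
ee_rot: [1.0, 0.03, 0.002, -0.0]
contact_force: [-2.5, 2.7, 6.6]
gripper_width: 34.4
grasp_force: 60.3
```

Run:
```python
from h import *
s=read_state();print(s['clock'],s['position'],s['ee_rot'],s['contact_force'],s['gripper_width'],s['grasp_force'])
p=s['position'];r0=np.hypot(115,33);a0=np.arctan2(33,115)
# actual grasp point relative hinge assumed nominal
for th in np.arange(0,.81,.05):
    print(round(th,2),np.round([r0*np.cos(a0+th)-115,-(r0*np.sin(a0+th)-33)],1))
```

```text
15.7833 [557.41848945 -19.55434067 149.42936087] [ 9.99534420e-01  3.04362354e-02  2.08717252e-03 -4.72518925e-04] [-2.51070343  2.67812145  6.6443515 ] 34.41538151823066 60.309779047966
0.0 [ 0. -0.]
0.05 [-1.8 -5.7]
0.1 [ -3.9 -11.3]
0.15 [ -6.2 -16.8]
0.2 [ -8.8 -22.2]
0.25 [-11.7 -27.4]
0.3 [-14.9 -32.5]
0.35 [-18.3 -37.4]
0.4 [-21.9 -42.2]
0.45 [-25.8 -46.7]
0.5 [-29.9 -51.1]
0.55 [-34.2 -55.2]
0.6 [-38.7 -59.2]
0.65 [-43.4 -62.9]
0.7 [-48.3 -66.3]
0.75 [-53.3 -69.5]
0.8 [-58.6 -72.5]
```

{"op": "apply_moves", "data": {"rows": [{"hand": -1,"delta_pos": [-1.8,0,-5.7],"yaw": 0},{"hand": -1,"delta_pos": [-3.9,0,-11.3],"yaw": 0},{"hand": -1,"delta_pos": [-6.2,0,-16.8],"yaw": 0},{"hand": -1,"delta_pos": [-8.8,0,-22.2],"yaw": 0},{"hand": -1,"delta_pos": [-11.7,0,-27.4],"yaw": 0},{"hand": -1,"delta_pos": [-14.9,0,-32.5],"yaw": 0},{"hand": -1,"delta_pos": [-18.3,0,-37.4],"yaw": 0},{"hand": -1,"delta_pos": [-21.9,0,-42.2],"yaw": 0},{"hand": -1,"delta_pos": [-21.9,0,-42.2],"yaw": 0},{"hand": -1,"delta_pos": [-21.9,0,-42.2],"yaw": 0}]}}

```text
clock: 16.62
position: [529.7, -21.3, 186.9]
ee_rot: [1.0, 0.029, -0.005, -0.001]
contact_force: [-3.7, 6.2, -9.7]
gripper_width: 34.0
grasp_force: 61.2
```

```bash
cat > m.py <<'E'
from h import *
import sys
np.set_printoptions(precision=3,suppress=True)
O=np.array([519.5,-7.5]);yw=.06;c,sn=np.cos(yw),np.sin(yw)
ex=np.array([c,sn,0]);ey=np.array([-sn,c,0]);H=np.array([*O,106])-80*ex
def theta(I,loc,y=105):
    o,d=ray(I,loc);t=(y-(o-H)@ey)/(d@ey);p=o+t*d-H
    return round(float(np.arctan2(p[2],p@ex)),3),round(float(np.hypot(p[2],p@ex)),1)
I={k:snap(k,k+sys.argv[1]+'.png') for k in('wrist','scene','top')}
s=read_state();print(s['clock'],s['position'],s['ee_rot'],s['contact_force'],s['gripper_width'],s['grasp_force'])
g=s['position']-[0,0,6]-H;print('theta from tcp',np.arctan2(g[2],g@ex)-np.arctan2(33,115),np.hypot(g[2],g@ex))
for q in ['flap_pointer','flap_mark','light_hook']:
  rs=[]
  for k in I:
    a=nets.pinpoint(k,q)
    for b in a[:2]: print(q,k,b['location'],b['score'],theta(I[k],b['location']))
    if a: rs.append(ray(I[k],a[0]['location']))
  if len(rs)>1:
    x,e=tri(rs);p=x-H;print('  ',x,e,'th',np.arctan2(p[2],p@ex),'rigy',p@ey)
E
python3 m.py 10
python3 - <<'E'
import cv2,numpy as np
a=cv2.imread('pics/wrist10.png')[60:360,0:200];b=cv2.imread('pics/scene10.png')[140:230,250:320]
cv2.imwrite('pics/v10.png',np.hstack([cv2.resize(a,(400,600)),cv2.resize(b,(400,514),interpolation=cv2.INTER_CUBIC) if 0 else cv2.copyMakeBorder(cv2.resize(b,(400,514),interpolation=cv2.INTER_CUBIC),0,86,0,0,0)]))
E
```

```text
16.7667 [529.863 -21.283 186.693] [ 1.     0.029 -0.005 -0.001] [ -4.267   5.323 -10.334] 34.11949627395861 61.18800401687622
theta from tcp 0.41591273395955475 116.58672613652026
flap_pointer wrist [192.0, 34.3] 0.91 (0.43, 121.3)
flap_pointer scene [171.0, 287.3] 0.91 (0.463, 130.8)
flap_pointer top [171.1, 226.2] 0.85 (0.496, 128.1)
   [546.431  99.692 160.404] [np.float64(3.3577831281290393), np.float64(3.062758116612503), np.float64(0.42352399823372566)] th 0.44763040978283786 rigy 105.38394270273983
flap_mark wrist [211.5, 17.9] 0.6 (0.558, 123.2)
flap_mark scene [186.1, 297.4] 0.71 (0.133, 161.4)
flap_mark scene [169.1, 285.0] 0.38 (0.513, 123.6)
flap_mark top [170.1, 257.6] 0.51 (1.711, 4517.0)
   [581.548  27.672 212.891] [np.float64(36.4599575226199), np.float64(60.119493386412714), np.float64(56.47492672254622)] th 0.638400762226351 rigy 31.388243776562533
light_hook wrist [216.0, 18.2] 0.34 (0.571, 121.5)
light_hook scene [189.7, 297.0] 0.84 (0.034, 159.9)
light_hook top [135.0, 253.0] 0.49 (1.794, 6056.5)
   [639.441   0.934 273.497] [np.float64(54.93531402489795), np.float64(46.15269377155613), np.float64(13.461496758156652)] th 0.6966165521767503 rigy 1.2267780689842491
```

View pics/v10.png

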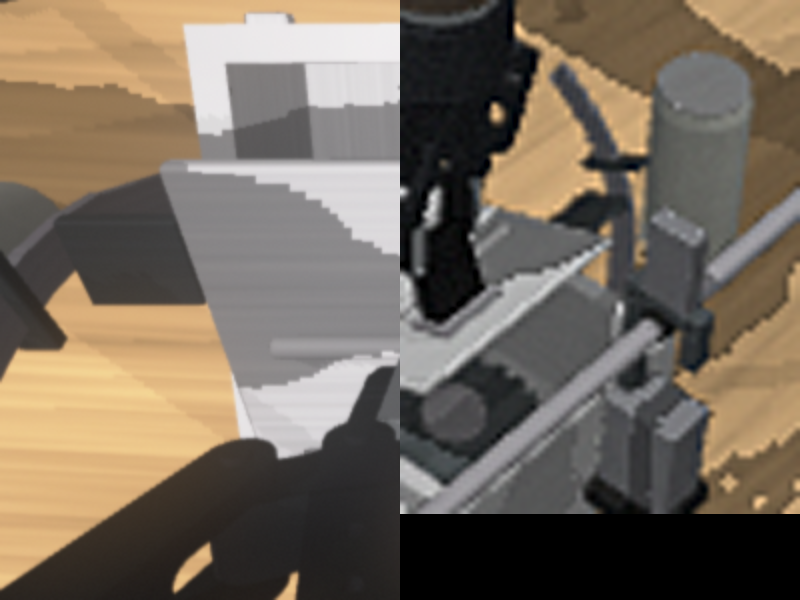

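```bash
cat > f.py <<'E'
import sys; sys.argv=['m','11']
exec(open('m.py').read().split("g=s['pos")[0])
from scipy.optimize import least_squares
def fit(obs,names,y=105):
    def f(p):
        X=H+115*np.cos(p[0])*ex+115*np.sin(p[0])*np.array([0,0,1])+(y+(p[1] if len(p)>1 else 0))*ey
        return np.concatenate([np.array(proj(im,X))-l for im,l in obs])
    r=least_squares(f,[.5],loss='soft_l1',f_scale=2);r2=least_squares(f,[.5,0],loss='soft_l1',f_scale=2);print(names,r.x,r2.x,np.round(r.fun,1))
S,T=I['scene'],I['top']
from scipy.spatial.transform import Rotation as Q
W=I['wrist'];Rt=Q.from_quat(s['ee_rot']).as_matrix();Rw=np.array(W['rotation']);Rw=Rw if Rw.shape==(3,3) else Q.from_quat(Rw).as_matrix()
off=Rt.T@(np.array(W['xyz'])-s['position']);Rr=Rt.T@Rw
def wc(pos,q):
    R=Q.from_quat(q).as_matrix();d=dict(W);d['xyz']=np.array(pos)+R@off;d['rotation']=R@Rr;return d
w1=wc([457.3,48.,358.5],[1,.0295,0,0]);w8=wc([659.,14.2,334.3],[1,.03,-.001,0]);w9=wc([553.4,-20.7,222.8],[1,.03,-.003,.001])
print('off',off)
mk=[(S,(170.2,284.7)),(S,(170.9,287.2)),(S,(169.1,285)),(T,(174,225)),(T,(175,228)),(w1,(89,199)),(w8,(283.7,162.1)),(W,(211.5,17.9))]
fit(mk,'mark');
fit([(S,(183.5,289.1)),(S,(184.2,288.1)),(T,(172.1,228)),(T,(172.4,227.6)),(w1,(75.1,208.4)),(w8,(247.5,172.6)),(w9,(182.1,97.8))],'pointer closed')
fit([(S,(171,287.3)),(T,(171.1,226.2)),(W,(192,34.3))],'pointer now')
E
python3 f.py
```

```text
17.3667 [529.912 -21.293 186.633] [ 1.     0.029 -0.005 -0.001] [-3.296  5.814 -9.892] 33.84964511193856 61.19330585002899
off [  71.644   -0.312 -140.037]
mark [0.523] [0.504 7.285] [-1.5 -1.8 -2.2 -4.3 -0.4 -2.1  0.8  1.4 -0.2 -1.6 -0.9  7.9 -2.9  6.3
  4.  11.7]
pointer closed [0.074] [0.009 5.896] [-1.2 -3.2 -1.9 -2.2  0.7 -0.9  0.4 -0.5 -0.3  4.   0.2  5.1  4.6  3.2]
pointer now [0.387] [0.363 6.726] [ 2.  -2.9  2.4  0.4  3.1  9.3]
```

{"op": "apply_moves", "data": {"rows": [{"hand": -1,"delta_pos": [-2,0,-2.3],"yaw": 0},{"hand": -1,"delta_pos": [-4,0,-4.5],"yaw": 0},{"hand": -1,"delta_pos": [-6,0,-6.7],"yaw": 0},{"hand": -1,"delta_pos": [-8,0,-8.9],"yaw": 0},{"hand": -1,"delta_pos": [-8,0,-8.9],"yaw": 0},{"hand": -1,"delta_pos": [-8,0,-8.9],"yaw": 0},{"hand": -1,"delta_pos": [-8,0,-8.9],"yaw": 0}]}}

```text
clock: 17.95
position: [521.1, -21.8, 194.8]
ee_rot: [1.0, 0.029, -0.006, -0.001]
contact_force: [-4.9, 5.3, -11.5]
gripper_width: 34.1
grasp_force: 61.0
```

```bash
python3 m.py 12 | grep -v light
python3 - <<'E'
import cv2,numpy as np
a=cv2.imread('pics/wrist12.png')[120:320,0:134];b=cv2.imread('pics/scene12.png')[150:195,265:305];b=cv2.resize(b,(400,450),interpolation=cv2.INTER_CUBIC)
cv2.imwrite('pics/v12.png',np.hstack([cv2.resize(a,(400,597),interpolation=cv2.INTER_CUBIC),cv2.copyMakeBorder(b,0,147,0,0,0)]))
E
```

```text
18.1 [521.122 -21.817 194.815] [ 1.     0.029 -0.006 -0.001] [ -4.965   5.882 -11.004] 34.340397413371086 60.987389087677
theta from tcp 0.5185101402788523 115.67412616223307
flap_pointer wrist [183.5, 35.9] 0.62 (0.487, 119.5)
flap_pointer scene [170.8, 286.8] 0.67 (0.467, 128.9)
flap_pointer top [172.8, 226.0] 0.77 (0.632, 128.8)
   [540.951 101.903 158.478] [np.float64(3.3155160726446335), np.float64(4.01438284327242), np.float64(1.4218283051753562)] th 0.45241190887987187 rigy 107.92020107084294
flap_mark wrist [193.4, 29.1] 0.81 (0.55, 119.8)
flap_mark scene [168.2, 285.0] 0.49 (0.539, 125.2)
   [531.401 108.231 157.272] [np.float64(1.3981318562820415), np.float64(1.3981318562819638)] th 0.4786084106734512 rigy 114.80954146921393
```

View pics/v12.png

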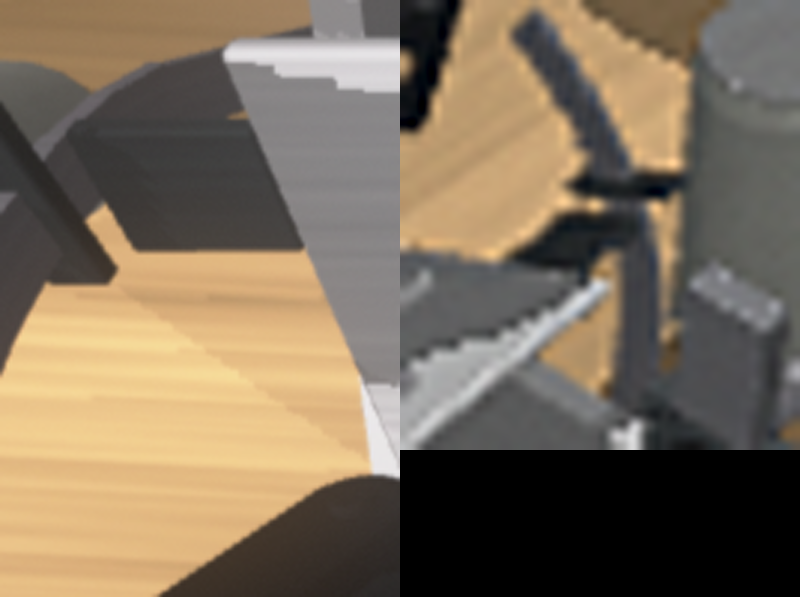

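```bash
cat > g.py <<'E'
exec(open('m.py').read().split("I={k")[0])
from scipy.optimize import least_squares
def P(th,r,y,n=0):
    u=np.cos(th)*ex+np.sin(th)*np.array([0,0,1]);v=-np.sin(th)*ex+np.cos(th)*np.array([0,0,1])
    return H+r*u+n*v+y*ey
W=snap('wrist','w13.png');S=snap('scene','s13.png');s=read_state()
f=lambda p:np.concatenate([np.array(proj(W,P(p[0],100,p[1],2.5)))-(203,44.6),np.array(proj(W,P(p[0],130,p[1],2.5)))-(163,25)])
r=least_squares(f,[.5,108]);print('pointer wrist',r.x,r.fun)
def fc(p):
    a=np.array(proj(W,P(p[0],93,p[1],2.5)));b=np.array(proj(W,P(p[0],137,p[1],2.5)));q=np.array((150,0.));d=(b-a)/np.linalg.norm(b-a);e=q-a
    return np.r_[a-(210,39),e[0]*d[1]-e[1]*d[0]]
r=least_squares(fc,[.55,112]);print('clip wrist',r.x,r.fun)
f=lambda p:np.array(proj(S,P(p[0],93,p[1])))-(168.5,282);r=least_squares(f,[.55,112]);print('clip scene r93',r.x)
f=lambda p:np.array(proj(S,P(p[0],137,p[1])))-(168.5,293.5);r=least_squares(f,[.55,112]);print('clip scene r137',r.x)
for th in(.4,.45,.5,.55,.6):print(th,'scene',[np.round(proj(S,P(th,r_,y)),1) for r_,y in((100,109),(130,109),(93,118),(137,118))],'wrist',[np.round(proj(W,P(th,r_,y,2.5)),1) for r_,y in((100,109),(130,109),(93,112))])
E
python3 g.py
```

```text
pointer wrist [  0.425 109.535] [ 0.029  1.991 -0.501 -1.79 ]
clip wrist [  0.422 117.755] [ 1.009 -0.82  -0.818]
clip scene r93 [  0.43  120.067]
clip scene r137 [  0.439 127.006]
0.4 scene [array([171.3, 281.6]), array([172.6, 288.6]), array([169.6, 281.8]), array([171.4, 292.1])] wrist [array([200.1,  49.4]), array([158.9,  27.3]), array([208.6,  49.1])]
0.45 scene [array([169.9, 281.2]), array([170.8, 288.1]), array([168.3, 281.4]), array([169.5, 291.6])] wrist [array([206.1,  45.5]), array([166.3,  21.1]), array([214.2,  45.6])]
0.5 scene [array([168.6, 280.7]), array([169. , 287.4]), array([167.1, 281. ]), array([167.6, 290.9])] wrist [array([212.5,  41.7]), array([174.6,  14.7]), array([220.1,  42.1])]
0.55 scene [array([167.2, 280.1]), array([167.2, 286.7]), array([165.8, 280.4]), array([165.7, 290.1])] wrist [array([219.4,  37.9]), array([183.8,   8.4]), array([226.5,  38.7])]
0.6 scene [array([165.8, 279.5]), array([165.3, 285.9]), array([164.5, 279.9]), array([163.8, 289.3])] wrist [array([226.9,  34.2]), array([194. ,   2.1]), array([233.4,  35.4])]
```

{"op": "apply_moves", "data": {"rows": [{"hand": -1,"delta_pos": [-2,0,-2.2],"yaw": 0},{"hand": -1,"delta_pos": [-4,0,-4.5],"yaw": 0},{"hand": -1,"delta_pos": [-4,0,-4.5],"yaw": 0},{"hand": -1,"delta_pos": [-4,0,-4.5],"yaw": 0},{"hand": -1,"delta_pos": [-4,0,-4.5],"yaw": 0}]}}

```text
clock: 19.07
position: [516.6, -22.1, 198.8]
ee_rot: [1.0, 0.029, -0.007, -0.001]
contact_force: [-4.6, 5.1, -14.1]
gripper_width: 34.0
grasp_force: 61.1
```

Run:
```python
from h import *
W=snap('wrist','w14.png');S=snap('scene','s14.png')
s=read_state();print(s['clock'],s['position'],s['contact_force'])
for n in('12','14'):
    g=cv2.imread('pics/scene12.png' if n=='12' else 'pics/s14.png',0)
    print(n)
    for r in range(163,180): print(r,' '.join('%3d'%v for v in g[r,276:298]))
def lsd(f):
    g=cv2.imread(f,0)[110:240,0:120]
    L=cv2.createLineSegmentDetector().detect(g)[0][:,0]
    for l in L:
        if np.hypot(l[2]-l[0],l[3]-l[1])>14: print(np.round(l+[0,110,0,110],1),'dcol/drow',round((l[2]-l[0])/(l[3]-l[1]+1e-9),3))
for f in('pics/wrist12.png','pics/w14.png'): print(f);lsd(f)
```

```text
19.1667 [516.5942676  -22.08343618 198.77253632] [ -5.34217772   4.95850834 -13.48342876]
12
163 154 163 173 170 173 186 129  70  63  61  89 178 183 178 174 174 180 130  79  78  88  91
164 167 169 170 171 175 181 128  65  61  58  73 138 177 176 171 173 180 103  74  82  87  91
165 169 172 174 172 173 175 176 130  73  64  61  91 181 182 176 172 177 102  73  81  89  92
166 172 176 172 171 169 174 188 109  67  68  63  73 143 151 180 187 204 117  78  86  88  90
167 173 171 170 168 168 184 132  49  54  65  70  82  65  50  60  63  67  65  74  84  87  88
168 172 169 168 166 179 120  43  16  29  33  36  42  32  26  21  28  32  50  77  85  88  90
169 168 166 167 175 182 182 114  60  61  37  36  33  32  22  15  25 102  75  78  85  87  90
170 167 168 172 177 186 198 159 142 198 124  75  72  67 110 184 131 147  82  76  85  90  93
171 169 170 178 189 122  71  50  48  72  51  45  50  57  85 169 166 149  83  76  84  90  92
172 171 180 192 135  53  22  26  23  25  26  29  38  40  68 124 161 149  81  75  86  90  93
173 183 195 138  54  29  32  34  37  35  35  40  43  45  69 118 162 124  76  77  87  90
[... 3248 characters left out ...]
.5] dcol/drow 298.861
[ 31.6 186.2  40.2 198.8] dcol/drow 0.689
[118.2 130.7  75.6 130.2] dcol/drow 74.91
[ 43.4 198.   33.8 183.5] dcol/drow 0.66
[100.6 148.2 118.1 148.4] dcol/drow 93.04
[ 80.4 155.1 100.2 197.1] dcol/drow 0.473
[118.4 236.2 101.8 200. ] dcol/drow 0.458
[  2.7 142.2  29.2 182. ] dcol/drow 0.668
[ 50.7 133.6 103.4 122. ] dcol/drow -4.525
[ 19.7 158.6  33.8 147.4] dcol/drow -1.262
[  9.7 133.5  31.3 142.9] dcol/drow 2.31
[ 32.6 144.7  51.7 133.2] dcol/drow -1.666
[ 54.1 217.   37.  213.7] dcol/drow 5.164
[ 69.4 212.  103.2 213.8] dcol/drow 18.389
[ 50.6 220.8  13.1 219.4] dcol/drow 27.691
[ 89.4 136.3 118.1 136.3] dcol/drow -9988.966
[ 85.7 217.7  69.5 215.8] dcol/drow 8.695
```

```bash
cat > k.py <<'E'
exec(open('m.py').read().split("I={k")[0])
from scipy.spatial.transform import Rotation as Q
def P(th,r,y,n=0):
    u=np.cos(th)*ex+np.sin(th)*np.array([0,0,1]);v=-np.sin(th)*ex+np.cos(th)*np.array([0,0,1])
    return H+r*u+n*v+y*ey
W=snap('wrist');s=read_state()
toR=lambda m:(lambda a:a if a.shape==(3,3) else Q.from_quat(a).as_matrix())(np.array(m))
Rt=Q.from_quat(s['ee_rot']).as_matrix();off=Rt.T@(np.array(W['xyz'])-s['position']);Rr=Rt.T@toR(W['rotation'])
def wc(pos,q):
    q=np.array(q)/np.linalg.norm(q);R=Q.from_quat(q).as_matrix();d=dict(W);d['xyz']=np.array(pos)+R@off;d['rotation']=R@Rr;return d
w1=wc([457.3,48.3,358.3],[1,.0295,0,0]);w8=wc([659.,14.2,334.3],[1,.03,-.001,0])
w12=wc([521.122,-21.817,194.815],[1,.029,-.006,-.001])
print('now: near-edge rows'); 
for th in(.38,.42,.46,.5): print(th,'ptr r100',np.round(proj(W,P(th,100,105,2.5)),1),'clip r93',np.round(proj(W,P(th,93,114,2.5)),1),'w12',np.round(proj(w12,P(th,100,105,2.5)),1),np.round(proj(w12,P(th,93,114,2.5)),1))
for th in(.42,.46,.5): print(th,'w1 clip93/137',np.round(proj(w1,P(th,93,118,2.5)),1),np.round(proj(w1,P(th,137,118,2.5)),1),'flap0 ptr100/130',np.round(proj(w1,P(0,100,108,2.5)),1),np.round(proj(w1,P(0,130,108,2.5)),1))
print('w8 ptr0 100/130',np.round(proj(w8,P(0,100,108,2.5)),1),np.round(proj(w8,P(0,130,108,2.5)),1),[np.round(proj(w8,P(th,r,118,2.5)),1).tolist() for th in(.42,.5) for r in(93,137)])
def lsd(f,r0,r1,c0,c1):
    g=cv2.imread(f,0)[r0:r1,c0:c1];g=cv2.resize(g,None,fx=3,fy=3,interpolation=cv2.INTER_CUBIC)
    for l in cv2.createLineSegmentDetector().detect(g)[0][:,0]:
        if np.hypot(l[2]-l[0],l[3]-l[1])>18: print(np.round(l/3+[c0,r0,c0,r0],1))
print('w1');lsd('pics/w1.png',50,115,170,245)
g=cv2.imread('pics/w1.png',0)
for r in range(56,108,2): print(r,' '.join('%3d'%v for v in g[r,176:206]))
E
python3 k.py
```

```text
now: near-edge rows
0.38 ptr r100 [188.6  59.9] clip r93 [197.3  49.8] w12 [197.8  57.7] [206.5  47.5]
0.42 ptr r100 [193.  57.] clip r93 [201.4  47. ] w12 [202.4  54.7] [210.7  44.6]
0.46 ptr r100 [197.6  54.1] clip r93 [205.7  44.2] w12 [207.2  51.7] [215.2  41.7]
0.5 ptr r100 [202.6  51.2] clip r93 [210.4  41.4] w12 [212.4  48.7] [220.   38.9]
0.42 w1 clip93/137 [104.2 197.5] [ 61.3 192.5] flap0 ptr100/130 [ 88.8 211.1] [ 60.6 210.1]
0.46 w1 clip93/137 [106.  197.1] [ 63.5 191.7] flap0 ptr100/130 [ 88.8 211.1] [ 60.6 210.1]
0.5 w1 clip93/137 [107.9 196.6] [ 66.  190.9] flap0 ptr100/130 [ 88.8 211.1] [ 60.6 210.1]
w8 ptr0 100/130 [256.3 177.1] [233.9 175.5] [[284.7, 161.8], [260.7, 154.3], [290.6, 160.5], [269.7, 151.9]]
w1
[236.8 114.4 235.8  89. ]
[236.   61.9 235.7  50.2]
[238.5  50.2 239.4 114.4]
[179.2 102.3 178.5  92.7]
[235.2  89.5 226.   89.4]
[225.   50.2 225.1  61.5]
[183.7  75.7 182.1  63.9]
[185.1  87.3 184.8  78.5]
[178.5  91.2 186.   91.4]
[225.9  90.6 226.6 114.4]
[198.6  84.8 200.  100.2]
[225.2  61.4 235.2  61.2]
[193.  104.9 191.9 114.5]
[185.9  92.2 184.4 103.1]

[... 2839 characters left out ...]
7 117 120 120 114  83  76  75  73  68  70  69  70  69  75 109  94  92  93  92  92
98 144 142 132  70  55  56  55  56  68 104 121 123 120 106  79  75  75  75  73  69  69  69  69  73  93  95  94  94  94  95
100 142 141 133  83  55  52  52  53  68 109 122 122 118  96  77  76  75  76  72  72  71  71  71  73  87  93  94  94  94  94
102 144 144 139 109  61  54  53  56  79 119 123 122 117  88  76  75  75  74  69  73  72  71  69  70  78  92  94  94  93  92
104 144 145 145 144 140 140 140 139 132 125 124 124 116  81  75  75  78  90 101 101 102 103 104 108 121  98  94  94  94  94
106 150 151 151 151 150 150 150 146 131 124 123 121 107  80  75  76  91 130 145 147 146 147 146 147 138 103  95  95  96  95
```

{"op": "apply_moves", "data": {"rows": [{"hand": -1,"delta_pos": [1,0,1.1],"yaw": 0},{"hand": -1,"delta_pos": [1,0,1.1],"yaw": 0},{"hand": -1,"delta_pos": [1,0,1.1],"yaw": 0},{"hand": -1,"delta_pos": [1,0,1.1],"yaw": 0},{"hand": -1,"delta_pos": [1,0,1.1],"yaw": 0},{"hand": -1,"delta_pos": [1,0,1.1],"yaw": 0}]}}

```text
clock: 19.72
position: [517.7, -22.0, 197.8]
ee_rot: [1.0, 0.029, -0.007, -0.001]
contact_force: [-5.6, 4.5, -12.7]
gripper_width: 33.8
grasp_force: 61.2
```

```bash
cat > n.py <<'E'
exec(open('k.py').read().split("print('now")[0])
cv2.imwrite('pics/w15.png',W['pixels'][:,:,::-1]); S=snap('scene','s15.png')
print(s['clock'],s['position'],s['contact_force'],s['grasp_force'],s['joint_vel'])
g=cv2.imread('pics/w15.png',0)[110:240,0:120]
for l in cv2.createLineSegmentDetector().detect(g)[0][:,0]:
    if np.hypot(l[2]-l[0],l[3]-l[1])>14 and 175<l[1]+110<220: print(np.round(l+[0,110,0,110],1))
for th in(.42,.46,.5): print(th,'ptr r100',np.round(proj(W,P(th,100,111,2.5)),1),'clip r93',np.round(proj(W,P(th,93,114,2.5)),1))
for q in('flap_pointer','flap_mark','light_hook'):
  for k,I in(('wrist',W),('scene',S)): print(q,k,[(b['location'],b['score'],theta(I,b['location'],111)) for b in nets.pinpoint(k,q)[:1]])
E
python3 n.py
```

```text
19.7667 [517.659 -22.02  197.841] [ -4.111   5.81  -12.544] 61.20302438735962 [-0.    -0.001  0.001  0.001  0.     0.001]
[ 16.4 206.    1.  238.3]
[ 30.5 187.4  40.1 201. ]
[ 43.8 200.2  34.1 184.5]
[ 38.2 207.7  16.8 207. ]
[101.9 200.1  43.1 200.4]
[ 69.4 213.3 104.4 215.2]
[ 41.9 216.1  26.9 215.5]
[ 86.9 218.3  69.4 217.5]
0.42 ptr r100 [195.1  46.5] clip r93 [203.5  46.3]
0.46 ptr r100 [199.8  43.4] clip r93 [207.9  43.5]
0.5 ptr r100 [204.8  40.3] clip r93 [212.6  40.8]
flap_pointer wrist [([178.9, 30.9], 0.73, (0.478, 116.3))]
flap_pointer scene [([171.2, 288.3], 0.63, (0.428, 128.1))]
flap_mark wrist [([184.4, 29.4], 0.95, (0.505, 115.0))]
flap_mark scene [([184.0, 239.5], 0.71, (-2.171, 172.9))]
light_hook wrist []
light_hook scene [([191.9, 297.4], 0.95, (-0.063, 158.4))]
```

```bash
python3 -c "
from bench import workorder
print(workorder.job_done())"
```

```text
the job is handed in; nothing more can be done
None
```

The job is handed in at about 20 s: the light hangs freely on the band (hook within about 1 mm when released), and the fingers hold the flap with its pointer on the clip to about 0.02 rad by camera estimate, but I viewed 12 pictures, over the limit of 10.

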